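Press the valve bushings into the block and start the leak test

TASK

Get the valve block ready for its leak test: lift the dust cover off it and lay the cover flat on the middle of the green mat, then take each bushing out of the pocket tray and press it straight down into the bore ringed in its own colour, past the drag of the seal, stopping when the sharp rise in force shows that its flange is fully home on the block, without forcing it further. When every bushing is home, press the orange start button on the tester fully down and let go; leave the bottle, the jar and the label roll alone.

Things in the scene. Friction and masses are not known exactly. Their poses are not given: they have to be found in the camera images.
- block: Aluminium valve block, 134 x 134 x 40 mm, fixed to the bench, with four round bores straight down from its top face in a 2 x 2 square, 65 mm between neighbouring centres. Origin: centre of its underside, on the bench. z up; x and y along the rows of bores.
- tray: Grey pocket tray, 144 x 144 x 24 mm, fixed to the bench, with four 34 mm square pockets 18 mm deep in a 2 x 2 square, 65 mm between centres. Origin: centre of its underside; x and y along the rows of pockets.
- cover_knob (a point): Clear dust cover that lies loose on the block at the start (it may be knocked aside): a flat plate 134 x 134 x 5 mm, 0.22 kg, with a black round knob 26 mm across and 32 mm tall standing on its middle. This point is on the knob's axis, 22 mm above the plate's underside (the knob's top is 37 mm above the underside). z up out of the plate.
- mat_center (a point): Green flat mat, 170 x 170 x 3 mm, fixed on the bench: the parking place of the dust cover. This point is the centre of its upper face.
- start (a joint): Push button on the leak tester: 0 up, 0.006 m fully down; springs back; fully down takes about 5 N.
- start_top (a point): Top of the orange push button (32 mm across, in a black collar) on top of the white leak tester, a fixed box 220 x 200 x 64 mm. This point is the centre of the button's top face, 18 mm above the box's top. z up.
- bottle_c (a point): White bottle, 60 mm across, 150 mm tall: a bystander. Point half-way up.
- jar_c (a point): Clear jar with an orange cap, 72 mm across, 85 mm tall: a bystander. Point half-way up.
- roll_c (a point): Roll of paper labels, 90 mm across, 50 mm tall: a bystander. Point half-way up.
- blue_mid (a point): Blue bushing (may be absent), 70 mm tall, 0.07 kg, standing in a tray pocket, its foot 6 mm above the bench. From the foot up: shank 30 mm across, 26 long, chamfered 3 mm; flange 44 across, 5 thick; barrel 28 across, 39 tall, flat top, to grip and press on. Point on its axis half-way up: 35 mm above the foot, 9 mm above the flange's underside. z: its axis, up out of the barrel.
- blue_bore (a point): Centre of the mouth, at the block's top face, of the bore with the blue ring round it: 31.8 mm across, 1.5 mm chamfer. A tight seal ring 8 to 11 mm down resists the shank with a steady 5 to 9 N (bores differ) and stays where pushed, till the flange meets the top face and force rises steeply: then the bushing's half-way point is 9 mm above this point. Over 50 N there harms the block. z up.
- yellow_mid (a point): Yellow bushing (may be absent), 70 mm tall, 0.07 kg, standing in a tray pocket, its foot 6 mm above the bench. From the foot up: shank 30 mm across, 26 long, chamfered 3 mm; flange 44 across, 5 thick; barrel 28 across, 39 tall, flat top, to grip and press on. Point on its axis half-way up: 35 mm above the foot, 9 mm above the flange's underside. z: its axis, up out of the barrel.
- yellow_bore (a point): Centre of the mouth, at the block's top face, of the bore with the yellow ring round it: 31.8 mm across, 1.5 mm chamfer. A tight seal ring 8 to 11 mm down resists the shank with a steady 5 to 9 N (bores differ) and stays where pushed, till the flange meets the top face and force rises steeply: then the bushing's half-way point is 9 mm above this point. Over 50 N there harms the block. z up.
- red_mid (a point): Red bushing (may be absent), 70 mm tall, 0.07 kg, standing in a tray pocket, its foot 6 mm above the bench. From the foot up: shank 30 mm across, 26 long, chamfered 3 mm; flange 44 across, 5 thick; barrel 28 across, 39 tall, flat top, to grip and press on. Point on its axis half-way up: 35 mm above the foot, 9 mm above the flange's underside. z: its axis, up out of the barrel.
- red_bore (a point): Centre of the mouth, at the block's top face, of the bore with the red ring round it: 31.8 mm across, 1.5 mm chamfer. A tight seal ring 8 to 11 mm down resists the shank with a steady 5 to 9 N (bores differ) and stays where pushed, till the flange meets the top face and force rises steeply: then the bushing's half-way point is 9 mm above this point. Over 50 N there harms the block. z up.
- green_mid (a point): Green bushing (may be absent), 70 mm tall, 0.07 kg, standing in a tray pocket, its foot 6 mm above the bench. From the foot up: shank 30 mm across, 26 long, chamfered 3 mm; flange 44 across, 5 thick; barrel 28 across, 39 tall, flat top, to grip and press on. Point on its axis half-way up: 35 mm above the foot, 9 mm above the flange's underside. z: its axis, up out of the barrel.
- green_bore (a point): Centre of the mouth, at the block's top face, of the bore with the green ring round it: 31.8 mm across, 1.5 mm chamfer. A tight seal ring 8 to 11 mm down resists the shank with a steady 5 to 9 N (bores differ) and stays where pushed, till the flange meets the top face and force rises steeply: then the bushing's half-way point is 9 mm above this point. Over 50 N there harms the block. z up.
Things that resemble listed ones, but are neither listed nor needed, are in the scene too. What is shaped like the part that bears yellow_mid but grey or white is not meant.

How it is judged (in metres and radians):
On the way, in this order (a step that is already met when the one before it is completed fails the run):
1. the dust cover lies flat on the mat (horizontal distance between cover_knob and mat_center below 0.04 m and z of cover_knob in the frame of mat_center below 0.026 m and angle between cover_knob's own z axis and vertical below 0.06 rad and contact force between the fingers and cover below 0.2 N), for 0.2 s.
2. every bushing present is fully home in the bore of its colour (horizontal distance between blue_mid and blue_bore below 0.004 m and z of blue_mid in the frame of blue_bore below 0.0115 m and angle between each of blue_mid, yellow_mid, red_mid, green_mid's own z axis and vertical below 0.09 rad and horizontal distance between yellow_mid and yellow_bore below 0.004 m and z of yellow_mid in the frame of yellow_bore below 0.0115 m and horizontal distance between red_mid and red_bore below 0.004 m and z of red_mid in the frame of red_bore below 0.0115 m and horizontal distance between green_mid and green_bore below 0.004 m and z of green_mid in the frame of green_bore below 0.0115 m), for 0.2 s.
3. the start button is pressed down with every bushing still home (all of step 2 and value of joint start above 0.0045 m).
At the end, for the whole second after the job is handed in: Each bushing present upright in its colour's bore (4 mm, 0.09 rad), flange within 2.5 mm of the block's top; cover flat on the mat, knob within 40 mm of its centre; start button pressed 4.5 mm or more after the last bushing went home, and up again; all at rest (all of step 2 and horizontal distance between cover_knob and mat_center below 0.04 m and z of cover_knob in the frame of mat_center below 0.026 m and angle between cover_knob's own z axis and vertical below 0.06 rad and value of joint start below 0.0015 m and linear speed of each of cover, blue_bushing, yellow_bushing, red_bushing, green_bushing below 0.02 m/s); the robot touches nothing.
It fails at once if a bushing was pressed on the block with more than 50 N (contact force between any of blue_bushing, yellow_bushing, red_bushing, green_bushing and block above 50 N).
It fails at once if the bottle, the jar or the label roll was moved more than 30 mm (distance of any of bottle_c, jar_c, roll_c from where it was at the start of the episode above 0.03 m).
Of blue_bushing, yellow_bushing, red_bushing, green_bushing only 3 to 4 are there at a start; the rules pass over those that are not, and their reading is None.
At some moment in a run one of cover may be knocked a few centimetres aside while the robot is not near it.
It also fails if it takes over 210 s, if anything falls off the work surface, if the arm or the gripper's body presses on something with over 40 N, if the wrist force passes 120 N, or if a joint passes its speed limit or range.

ROBOT

A 7-joint arm with a two-finger parallel gripper is mounted at the origin on the work surface. World frame = base frame: x ahead of the robot, y to its left, z up, the work surface at z = 0. Lengths are in mm, angles in degrees, forces in N, time in s.
With the tool pointing down it reaches from about 400 to 900 mm from the base axis. Payload 5.5 kg.
Tool frame: the origin (TCP) lies at the centre of the arm's flange, where the gripper is bolted on; the fingertips stand 178 mm ahead of it and the grasp point (between the pads) lies 159 mm ahead of it (env.grasp_offset is the distance from the TCP to the grasp point, in mm); z points along the fingers, y is the line along which they close (so a half turn about z gives the same grasp; the last joint's range is limited). The gripper opens to 92 mm and grips with 3 to 60 N. Pads are 19 mm wide; open, the fingers measure 130 mm over their backs; the gripper's body (75 mm by 190 mm) begins 47 mm behind the grasp point.
Start: joints at [89.622, 28.699, -24.465, 88.831, 12.651, 65.22, -12.049], TCP at [173.277, -626.475, 404.729] pointing down, gripper open.
Joint ranges: [-164.97, 164.97], [-17.58, 116.51], [-87.97, 89.64], [11.32, 138.91], [-80.73, 260.73], [10.89, 115.49], [-147.41, 147.41]. Speed limits (degrees/s): [147.25, 147.25, 180, 180, 180, 180, 180].

INTERFACE

Orientations are given as [roll, pitch, yaw] about the fixed x, y, z axes, in that order (R = Rz(yaw) Ry(pitch) Rx(roll)).
In Python, from bench import env gives the robot as it stands.
- The arm moves only by the tool jog_arm, never from a script. Its argument "targets" is a list of rows, each a list of 4 numbers: the shift along the world's x, y, z in m, then the turn about the world's z in rad. In form: [[tx, ty, tz, twist], ...]. A call has 1 to 5 rows; each row is the pose to reach, as a shift and turn from the pose commanded when the call began; what a row does not reach only later rows make up. A row lasts 1/12 s, in which the tool goes at most 41.7 mm and 7.16 degrees, less where a joint would pass 70% of its speed; a pose out of reach is approached as far as the arm can. A call with a gripper value outside its range is refused whole. "jaw" is the finger opening in m, from 0 to 0.0918, set as the call begins (left out, the last holds). The fingers move at their own pace and stop on an object; the grip force is fixed at half the most. Time passes only in rows, so rows that repeat a pose let the fingers close. It gives the time, the measured TCP pose, the force, the opening and the grip force at its end, in the units of the state.
- env.observe(): the state, without advancing time (a new reading comes with each control period).
- env.read_camera(name): name is "side" or "top"; returns (picture, depth): 384x512x3 uint8, blue, green, red; 384x512 float32, mm along the optical axis (not along the pixel's ray), 0 where there is no reading.
- env.calibration(name): a dict with "intrinsics" (3x3 intrinsics, pixels), "R" (3x3) and "t" (3): a world point X has camera coordinates R X + t. Camera axes: x right, y down, z forward; pixel columns grow to the right and rows downward; lengths in mm; the calibration is good to about 2 mm. A picture is of the moment at which its call begins. calibration takes no time and is no camera call.
- env.job_done(): hands the job in; it is judged then, once.
The state is a dict: "t": time; "joints": joint angles; "dq": joint speeds; "joint_efforts": joint torques, N m; "eef_pos": TCP position; "eef_rot": TCP orientation; "contact_force": force on the tool from outside, world axes, zero at the start; "torque": the same for the moment, N m; "gripper_width": opening from 0.0 (shut) to 1.0 (fully open); "gripper_force": force on a finger pad.
Only numpy, scipy, OpenCV 4.12 (cv2) and the standard library are available. Lean on these libraries where they do the work, as an engineer would, in place of code of your own. Each camera call takes 0.05 s, during which the arm holds its last target. There are 200 camera calls.

## Working session

There is one attempt and no reset: what is moved stays moved. The work goes in short steps, Python scripts to look and compute and a tool call to move; the robot and the scene stay as the last step left them, time stands still between calls to the robot, and variables do not carry over. Pictures are saved under pics/ and viewed, at most 14 in all, crops included, and the job is handed in when it is done.

Besides the shell and the picture viewer there is one more tool, called after "Emit:" as name([rows], argument=value, ...), one row to a line, values as JSON. jog_arm: Moves the arm, as the interface text tells. Its arguments: {"type":"object","properties":{"targets":{"type":"array","items":{"type":"array","items":{"type":"number"}}},"jaw":{"type":"number"}},"required":["targets"]}

```bash
ls; mkdir -p pics; cat > h.py <<'E'
import numpy as np, cv2
from bench import env
def shot(name,tag=None):
    im,d=env.read_camera(name)
    im=np.array(im);d=np.array(d)
    if tag: cv2.imwrite(f'pics/{tag}.png',im); np.save(f'pics/{tag}.npy',d)
    return im,d
def ray(name,u,v):
    c=env.calibration(name);K=np.array(c["intrinsics"]);R=np.array(c["R"]);t=np.array(c["t"])
    return -R.T@t, R.T@np.linalg.solve(K,[u,v,1.0])
def onz(name,u,v,z):
    o,r=ray(name,u,v); return o+r*(z-o[2])/r[2]
def bydepth(name,u,v,d):
    o,r=ray(name,u,v); return o+r*d
def cloud(name,d):
    c=env.calibration(name);K=np.array(c["intrinsics"]);R=np.array(c["R"]);t=np.array(c["t"])
    v,u=np.mgrid[:d.shape[0],:d.shape[1]]
    r=np.stack([u,v,np.ones_like(u)],-1)@np.linalg.inv(K).T@R
    P=-R.T@t+r*d[...,None]; P[d==0]=np.nan
    return P
E
python3 - <<'E'
from h import *
np.set_printoptions(precision=1,suppress=True)
for n in("top","side"):
    im,d=shot(n,n+'0'); print(n,ray(n,256,192),env.calibration(n)["intrinsics"])
s=env.observe();print(s)
E
```

```text
pics
top (array([ 334.2,   18.8, 1287.9]), array([ 0.2, -0. , -1. ])) [[421.4   0.  258.4]
 [  0.  421.4 193.3]
 [  0.    0.    1. ]]
side (array([326.4, 740.8, 866.5]), array([ 0.2, -0.7, -0.7])) [[459.8   0.  254.2]
 [  0.  459.8 198.7]
 [  0.    0.    1. ]]
{'t': 0.1, 'joints': array([ 89.6,  28.7, -24.5,  88.9,  12.7,  65.2, -12. ]), 'dq': array([-0. , -0.1, -0. , -0.2, -0.1, -0. ,  0.1]), 'joint_efforts': array([ -0. , -56.8,  -5.8, -28. ,  -0.1,   0. ,   0. ]), 'eef_pos': array([ 173.1, -626.2,  403.8]), 'eef_rot': array([-179.9,   -0. ,   15.5]), 'contact_force': array([-0.3, -0.4,  0.1]), 'torque': array([-0.1, -0.1, -0.1]), 'gripper_force': 0.0, 'gripper_width': 0.9971709012586362}
```

View pics/top0.png

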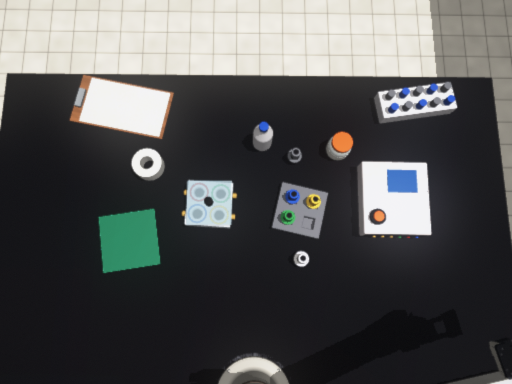

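View pics/side0.png

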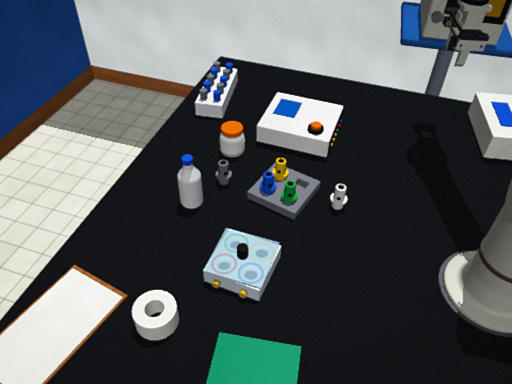

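Top view: knob (209,202) on the block, mat (129,240), bushings blue (292,196), yellow (314,201) and green (288,216), empty pocket (308,222), start button (378,216). 
Look-alikes: grey bushing (295,156), white bushing (301,259), rack with blue and grey caps (415,100), orange jar cap (342,142), white clipboard (125,105), and in the side view a second tester (495,120). 
I choose the coloured bushings in the tray and the orange disc in the black collar. No red bushing is visible. Next I check this in a crop.

```bash
cat >> h.py <<'E'
HS={'blue':((100,120,50),(125,255,255)),'yellow':((20,120,80),(35,255,255)),'green':((45,100,40),(85,255,255)),'orange':((3,150,120),(14,255,255))}
def mask(im,c):
    return cv2.inRange(cv2.cvtColor(im,cv2.COLOR_BGR2HSV),*HS[c])>0
E
python3 - <<'E'
from h import *
np.set_printoptions(precision=1,suppress=True)
im,d=cv2.imread('pics/top0.png'),np.load('pics/top0.npy')
P=cloud('top',d)
sim,sd=cv2.imread('pics/side0.png'),np.load('pics/side0.npy')
SP=cloud('side',sd)
def stat(n,m):
    print(n,m.sum(),'mean',np.nanmean(P[m],0),'min',np.nanmin(P[m],0),'max',np.nanmax(P[m],0)) if m.sum() else print(n,0)
def rect(m):
    c=max(cv2.findContours(m.astype(np.uint8),0,1)[0],key=cv2.contourArea);return cv2.minAreaRect(c)
def box(u0,v0,u1,v1):
    b=np.zeros(im.shape[:2],bool);b[v0:v1,u0:u1]=1;return b
Z=P[...,2]
def onrect(n,m,z):
    r=rect(m);c=np.array([onz('top',*p,z)[:2] for p in cv2.boxPoints(r)]);e=np.diff(c,axis=0)
    print(n,'ctr',c.mean(0),'sides',np.linalg.norm(e,axis=1),'ang',np.degrees(np.arctan2(e[:,1],e[:,0])))
onrect('mat',mask(im,'green')&box(80,190,180,290),3)
print('matz',np.nanmedian(Z[box(115,225,140,255)]))
b=box(165,165,250,245)
onrect('block',b&(Z>36)&(Z<56),45); print(np.nanmedian(Z[b&(Z>36)&(Z<56)]))
m=b&(Z>68);stat('knob',m); 
u=rect(m); print(u, onz('top',*u[0],77))
t=box(262,175,338,245)
onrect('tray',t&(Z>15),24)
for c in('blue','yellow','green'):
    m=t&mask(im,c)&(Z>70);stat(c,m)
    m2=np.zeros_like(m);m2[140:220,240:325]=1;m2&=mask(sim,c)&(SP[...,2]>68);print('  side',m2.sum(),np.nanmean(SP[m2],0))
m=box(360,200,398,235)&mask(im,'orange');stat('btn',m)
m=mask(sim,'orange');m[:,:300]=0;m[:,335:]=0;m[:110]=0;m[140:]=0;print('btn side',np.nanmean(SP[m],0),m.sum())
m=b&(Z>40)
a=cv2.resize(im[165:245,170:340],None,fx=4.6,fy=4.6,interpolation=3)
cv2.imwrite('pics/crop0.png',a)
E
```

```text
mat ctr [442.1 376.3] sides [183.7 176.7 179.2] ang [ -81.7 -169.6   97.9]
matz 4.540519659169831
block ctr [547.8 133.4] sides [139.3 139.2 139.6] ang [ -0.1 -91.7 178.7]
46.40506751036662
knob 63 mean [549.3 131.9  77.6] min [537.7 120.6  69.2] max [560.9 143.7  83.7]
((208.0, 201.0), (8.0, 8.0), 90.0) [548.5 132.1  77. ]
tray ctr [ 530.6 -142.5] sides [145.9 147.1 145.6] ang [ -13.5 -103.2  165.2]
blue 62 mean [ 569.1 -117.6   77.6] min [ 557.  -131.5   70.3] max [ 582.4 -104.6   85.3]
  side 67 [ 569.6 -113.5   75.3]
yellow 54 mean [ 554.2 -180.5   77.5] min [ 542.4 -192.4   70.9] max [ 567.6 -168.5   82.1]
  side 66 [ 553.6 -176.5   74.9]
green 53 mean [ 506.3 -102.9   77.1] min [ 495.3 -115.5   71. ] max [518.7 -89.   81.8]
  side 71 [506.8 -98.6  76. ]
btn 85 mean [ 504.  -362.2   87.2] min [ 490.3 -376.6   81. ] max [ 517.8 -349.2   92.8]
btn side [ 503.5 -357.5   85. ] 58
```

View pics/crop0.png

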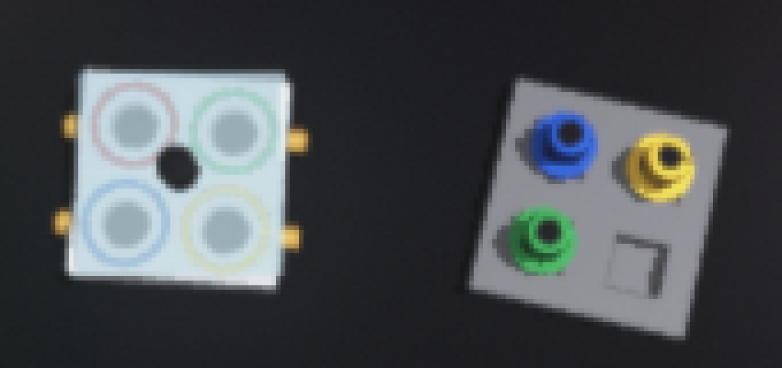

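The crop shows blue (565,145), yellow (660,165) and green (542,240) standing in the tray, and the fourth pocket empty at (635,265). The rings are red top-left, green top-right, blue bottom-left and yellow bottom-right. The heights (77, 82+, 24) and the 65 mm pitch agree with the description. I head for the knob.

Emit:
jog_arm([
  [0.03,0.025,0,-0.05],
  [0.06,0.05,0,-0.1],
  [0.09,0.08,0,-0.15],
  [0.12,0.105,0,-0.21],
  [0.15,0.13,0,-0.27],
])

```text
t: 0.52
eef_pos: [324.3, -494.7, 404.3]
eef_rot: [-180.0, 0.0, -0.2]
contact_force: [-0.1, -0.8, -0.2]
gripper_width: 1.001
gripper_force: 0.0
```

Emit:
jog_arm([
  [0.03,0.026,0,0],
  [0.06,0.052,0,0],
  [0.09,0.08,0,0],
  [0.12,0.105,0,0],
  [0.15,0.13,0,0],
])

```text
t: 0.93
eef_pos: [474.3, -364.8, 404.4]
eef_rot: [-180.0, 0.0, -0.0]
contact_force: [0.8, -0.1, -0.8]
gripper_width: 1.0
gripper_force: 0.0
```

Emit:
jog_arm([
  [0.015,0.038,0,0],
  [0.03,0.075,0,0],
  [0.045,0.113,0,0],
  [0.06,0.15,0,0],
  [0.075,0.18,0,0],
])

```text
t: 1.35
eef_pos: [548.6, -183.0, 404.5]
eef_rot: [-179.9, 0.0, 0.1]
contact_force: [0.7, -0.2, -0.3]
gripper_width: 1.001
gripper_force: 0.0
```

```bash
cat > knob.py <<'E'
from h import *
np.set_printoptions(precision=1,suppress=True)
for n in('top','side'):
    im,d=shot(n); P=cloud(n,d)
    m=(P[...,2]>66)&(P[...,2]<86)&(im.max(2)<70)
    m&=(P[...,1]>40)&(P[...,1]<240)&(P[...,0]>440)&(P[...,0]<650)
    print(n,m.sum(),np.nanmean(P[m],0),np.nanmin(P[m],0),np.nanmax(P[m],0))
s=env.observe();print(s['eef_pos'],s['eef_rot'],s['joints'])
E
python3 knob.py
```

```text
top 49 [548.3 132.   78.1] [537.7 123.   69.5] [559.7 140.6  85.4]
side 103 [549.3 137.6  75. ] [537.8 123.4  66.2] [561.6 146.7  81.6]
[ 550.6 -178.6  405.1] [-179.8   -0.1    0.6] [ 41.3  22.7 -33.1  99.2  13.5  62.1 -85.4]
```

Emit:
jog_arm([
  [0,0.04,0,0],
  [0,0.08,0,0],
  [0,0.12,0,0],
  [0,0.16,0,0],
  [0,0.19,0,0],
])

```text
t: 1.87
eef_pos: [547.6, 6.7, 404.7]
eef_rot: [-179.9, 0.0, 0.1]
contact_force: [0.4, 0.7, 0.5]
gripper_width: 0.999
gripper_force: 0.0
```

Emit:
jog_arm([
  [0,0.03,-0.02,0],
  [0,0.06,-0.05,0],
  [0,0.09,-0.08,0],
  [0,0.125,-0.1,0],
  [0,0.125,-0.1,0],
])

```text
t: 2.28
eef_pos: [544.9, 135.8, 300.6]
eef_rot: [-179.8, 0.4, 0.6]
contact_force: [-0.9, 1.4, 0.6]
gripper_width: 0.999
gripper_force: 0.0
```

Emit:
jog_arm([
  [0.001,-0.001,-0.015,0],
  [0.001,-0.001,-0.03,0],
  [0.001,-0.001,-0.05,0],
  [0.001,-0.001,-0.05,0],
  [0.001,-0.001,-0.05,0],
])

```text
t: 2.7
eef_pos: [548.7, 126.9, 253.8]
eef_rot: [180.0, 0.2, -0.0]
contact_force: [0.3, 0.3, 0.0]
gripper_width: 0.998
gripper_force: 0.0
```

```bash
python3 -c "
from h import *
s=env.observe();print(s['eef_pos'],s['eef_rot'],s['joints'])"
```

```text
[548.73281425 126.88418076 253.82554044] [ 1.79965366e+02  1.71276681e-01 -2.03812254e-02] [   9.95691288   33.35440315  -33.0935406   107.65103596   24.47937385
   46.35311954 -126.1262057 ]
```

Emit:
jog_arm([
  [0,0.006,-0.008,0.12],
  [0,0.006,-0.016,0.24],
  [0,0.006,-0.025,0.36],
  [0,0.006,-0.025,0.48],
  [0,0.006,-0.025,0.5],
])

```text
t: 3.12
eef_pos: [549.7, 133.1, 230.5]
eef_rot: [180.0, -0.0, 28.9]
contact_force: [0.7, 0.1, 0.7]
gripper_width: 0.999
gripper_force: 0.0
```

Emit:
jog_arm([
  [0,0,0,0],
  [0,0,0,0],
  [0,0,0,0],
  [0,0,0,0],
  [0,0,0,0],
], jaw=0.01)

```text
t: 3.53
eef_pos: [549.4, 133.6, 230.1]
eef_rot: [180.0, -0.0, 28.6]
contact_force: [-0.3, 0.1, 0.6]
gripper_width: 0.688
gripper_force: 0.0
```

Emit:
jog_arm([
  [0,0,0,0],
  [0,0,0,0],
  [0,0,0,0],
  [0,0,0,0],
  [0,0,0,0],
], jaw=0.01)

```text
t: 3.95
eef_pos: [549.2, 133.6, 229.7]
eef_rot: [-180.0, 0.0, 28.6]
contact_force: [-0.2, 0.1, -0.2]
gripper_width: 0.322
gripper_force: 0.0
```

Emit:
jog_arm([
  [0,0,0,0],
  [0,0,0,0],
  [0,0,0,0],
  [0,0,0,0],
  [0,0,0,0],
])

```text
t: 4.37
eef_pos: [549.4, 133.4, 229.7]
eef_rot: [180.0, -0.0, 28.6]
contact_force: [0.6, -0.3, -0.4]
gripper_width: 0.274
gripper_force: 30.0
```

Emit:
jog_arm([
  [0,0,0.005,0],
  [0,0,0.015,0],
  [0,0,0.03,0],
  [0,0,0.045,0],
  [0,0,0.06,0],
])

```text
t: 4.78
eef_pos: [549.0, 133.9, 290.9]
eef_rot: [-180.0, 0.0, 28.7]
contact_force: [0.7, -0.4, -1.7]
gripper_width: 0.277
gripper_force: 30.0
```

```bash
python3 - <<'E'
from h import *
im,d=shot('side','side1'); s=env.observe();print(s['joints'].round(1),s['contact_force'],s['gripper_width'])
im,d=shot('top','top1')
E
```

```text
[  15.9   32.4  -42.1  106.    27.2   51.8 -100.3] [0.60295573 0.50105631 0.60909805] 0.27878443086047694
```

View pics/side1.png

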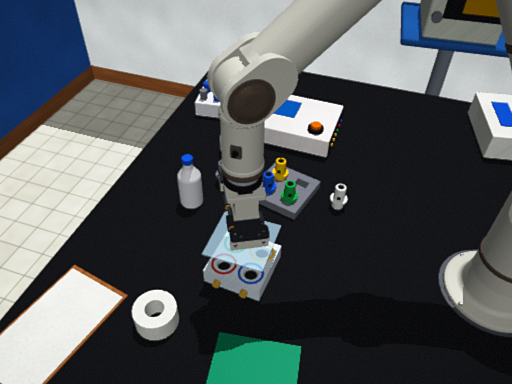

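The plate is off the block and held by the knob; red (224,265) and blue (250,273) bores are exposed. Now to the mat.

Emit:
jog_arm([
  [-0.016,0.035,0,0.1],
  [-0.032,0.07,0,0.2],
  [-0.048,0.11,0,0.3],
  [-0.064,0.145,0,0.4],
  [-0.08,0.18,0,0.45],
])

```text
t: 5.3
eef_pos: [468.0, 315.0, 289.4]
eef_rot: [-180.0, 0.0, 54.7]
contact_force: [-0.1, -0.1, -2.7]
gripper_width: 0.277
gripper_force: 30.0
```

Emit:
jog_arm([
  [-0.013,0.03,-0.01,0],
  [-0.027,0.064,-0.03,0],
  [-0.027,0.064,-0.05,0],
  [-0.027,0.064,-0.06,0],
  [-0.027,0.064,-0.07,0],
])

```text
t: 5.72
eef_pos: [441.5, 377.4, 218.0]
eef_rot: [-180.0, 0.1, 54.5]
contact_force: [0.9, -0.2, -1.5]
gripper_width: 0.276
gripper_force: 30.0
```

Emit:
jog_arm([
  [0,0,-0.01,0],
  [0,0,-0.018,0],
  [0,0,-0.023,0],
  [0,0,-0.026,0],
  [0,0,-0.026,0],
])

```text
t: 6.13
eef_pos: [442.7, 376.9, 193.4]
eef_rot: [180.0, 0.0, 54.4]
contact_force: [-0.1, -0.6, -1.3]
gripper_width: 0.278
gripper_force: 30.0
```

Emit:
jog_arm([
  [0,0,-0.001,0],
  [0,0,-0.001,0],
  [0,0,-0.001,0],
  [0,0,-0.001,0],
  [0,0,-0.001,0],
], jaw=0.06)

```text
t: 6.55
eef_pos: [442.5, 377.7, 193.2]
eef_rot: [180.0, -0.1, 54.4]
contact_force: [-0.8, 0.8, 0.4]
gripper_width: 0.592
gripper_force: 0.0
```

Emit:
jog_arm([
  [0,0,0,0],
  [0,0,0.02,0],
  [0,0,0.05,0],
  [0,0,0.08,0],
  [0,0,0.12,0],
])

```text
t: 6.97
eef_pos: [441.6, 376.7, 312.2]
eef_rot: [-179.9, 0.2, 54.4]
contact_force: [-0.4, -0.1, 0.3]
gripper_width: 0.655
gripper_force: 0.0
```

Emit:
jog_arm([
  [0.02,-0.035,0.02,-0.1],
  [0.03,-0.07,0.04,-0.2],
  [0.04,-0.105,0.06,-0.3],
  [0.05,-0.14,0.07,-0.4],
  [0.05,-0.175,0.08,-0.5],
])

```text
t: 7.38
eef_pos: [494.1, 200.3, 394.3]
eef_rot: [180.0, -0.2, 25.4]
contact_force: [0.9, 0.1, -0.2]
gripper_width: 0.657
gripper_force: 0.0
```

Emit:
jog_arm([
  [0,-0.035,0,-0.08],
  [0,-0.07,0,-0.16],
  [0,-0.105,0,-0.24],
  [0,-0.14,0,-0.32],
  [0,-0.175,0,-0.35],
])

```text
t: 7.8
eef_pos: [491.8, 26.0, 393.1]
eef_rot: [180.0, -0.0, 5.5]
contact_force: [-0.4, 0.1, 0.3]
gripper_width: 0.656
gripper_force: 0.0
```

Emit:
jog_arm([
  [0,-0.04,0,0],
  [0,-0.08,0,0],
  [0,-0.12,0,0],
  [0,-0.16,0,0],
  [0,-0.19,0,0],
])

```text
t: 8.22
eef_pos: [491.6, -166.1, 392.9]
eef_rot: [179.9, -0.0, 5.6]
contact_force: [0.2, -0.5, -0.1]
gripper_width: 0.652
gripper_force: 0.0
```

```bash
python3 - <<'E'
from h import *
np.set_printoptions(precision=1,suppress=True)
im,d=shot('top','top2'); P=cloud('top',d); shot('side','side2')
m=np.zeros(d.shape,bool);m[190:290,60:200]=1
k=m&(im.max(2)<60)&(P[...,2]>25)&(P[...,2]<55);print('knob',k.sum(),np.nanmean(P[k],0))
s=env.observe();print(s['t'],s['eef_pos'],s['eef_rot'],s['joints'],s['contact_force'])
a=np.hstack([cv2.resize(im[150:280,90:250],None,fx=4,fy=4,interpolation=3)]);cv2.imwrite('pics/crop2.png',a)
E
```

```text
knob 120 [497.4 260.1  35.4]
8.3167 [ 491.3 -169.   392.5] [179.9   0.    5.2] [ 46.   17.6 -35.6 108.   12.1  58.2 -79.6] [-0.5 -0.3  0.2]
```

View pics/crop2.png

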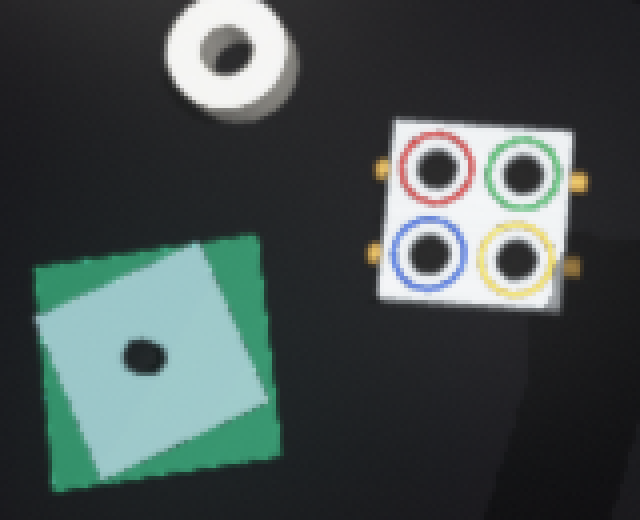

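The cover lies on the mat with its plate centred at about (151,360) in the crop, against a mat centre of (158,362). The bores are red (437,168), green (523,175), blue (430,255) and yellow (516,260). Next I measure the bores and the bushings.

```bash
python3 - <<'E'
from h import *
np.set_printoptions(precision=1,suppress=True)
HR={'blue':(100,125),'yellow':(20,35),'green':(45,90),'red':None}
for n in('top','side'):
    im,d=cv2.imread(f'pics/{n}2.png'),np.load(f'pics/{n}2.npy')
    P=np.nan_to_num(cloud(n,d))
    h=cv2.cvtColor(im,cv2.COLOR_BGR2HSV)
    b=(abs(P[...,2]-42)<12)&(abs(P[...,0]-548)<85)&(abs(P[...,1]-134)<85)&(h[...,1]>60)&(h[...,2]>60)
    B={}
    for c,r in HR.items():
        m=b&((h[...,0]>=r[0])&(h[...,0]<=r[1]) if r else (h[...,0]<8)|(h[...,0]>172))
        pts=cv2.findNonZero(m.astype(np.uint8))
        if c in('yellow','red'): # drop fittings: keep largest component
            _,l,st,_=cv2.connectedComponentsWithStats(m.astype(np.uint8),connectivity=8)
            m=l==1+np.argmax(st[1:,4]);pts=cv2.findNonZero(m.astype(np.uint8))
        e=cv2.fitEllipse(cv2.convexHull(pts))
        B[c]=onz(n,*e[0],40)[:2];print(n,c,len(pts),np.array(e[0]),B[c])
    print('  centre',np.mean(list(B.values()),0),'r-g',B['red']-B['green'],'r-b',B['red']-B['blue'])
E
```

```text
top blue 89 [196.8 212.9] [519. 168.]
top yellow 85 [218.5 214.4] [514.4 103.5]
top green 77 [220.3 193. ] [579.5  99.1]
top red 86 [198.7 191.6] [583.8 164.1]
  centre [549.2 133.7] r-g [ 4.3 65. ] r-b [64.9 -3.9]
side blue 163 [250.4 272.8] [518.6 168.1]
side yellow 139 [261.6 251.4] [514.5 102.7]
side green 136 [235.7 242.6] [579.4  98.3]
side red 132 [223.6 263.4] [583.8 163.8]
  centre [549.1 133.2] r-g [ 4.4 65.5] r-b [65.1 -4.3]
```

Both cameras agree on the bores to within 1 mm, with a pitch of 65 mm and a block yaw of −3.7°. The bushing positions match the tray's pocket grid. Blue goes first.

Emit:
jog_arm([
  [0.02,0.012,-0.02,0],
  [0.04,0.025,-0.04,0],
  [0.06,0.038,-0.06,0],
  [0.078,0.0495,-0.08,0],
  [0.078,0.0495,-0.1,0],
], jaw=0.046)

```text
t: 8.73
eef_pos: [573.4, -108.3, 292.5]
eef_rot: [-179.8, -0.3, 6.0]
contact_force: [0.6, -0.3, -0.4]
gripper_width: 0.502
gripper_force: 0.0
```

Emit:
jog_arm([
  [0,0,0,0],
  [0,0,0,0],
  [0,0,0,0],
])

```text
t: 8.98
eef_pos: [570.2, -113.0, 293.6]
eef_rot: [180.0, -0.0, 5.7]
contact_force: [0.1, 0.4, 0.7]
gripper_width: 0.501
gripper_force: 0.0
```

Emit:
jog_arm([
  [-0.001,-0.005,-0.015,0],
  [-0.001,-0.005,-0.03,0],
  [-0.001,-0.005,-0.05,0],
  [-0.001,-0.005,-0.065,0],
  [-0.001,-0.005,-0.0725,0],
])

```text
t: 9.4
eef_pos: [568.8, -118.9, 220.3]
eef_rot: [180.0, 0.0, 5.6]
contact_force: [-1.2, -0.1, 0.4]
gripper_width: 0.504
gripper_force: 0.0
```

Emit:
jog_arm([
  [0,0,0,0],
  [0,0,0,0],
  [0,0,0,0],
  [0,0,0,0],
  [0,0,0,0],
], jaw=0.015)

```text
t: 9.82
eef_pos: [570.0, -118.1, 221.8]
eef_rot: [179.9, -0.1, 5.7]
contact_force: [-0.9, 0.1, 5.6]
gripper_width: 0.298
gripper_force: 30.0
```

Emit:
jog_arm([
  [0,0,0,0],
  [0,0,0,0],
  [0,0,0,0],
  [0,0,0,0],
  [0,0,0,0],
])

```text
t: 10.23
eef_pos: [570.1, -118.1, 221.7]
eef_rot: [179.9, -0.1, 5.7]
contact_force: [-0.2, -0.4, 7.0]
gripper_width: 0.298
gripper_force: 30.0
```

Emit:
jog_arm([
  [0,0,0.003,0],
  [0,0,0.006,0],
  [0,0,0.01,0],
  [0,0,0.02,0],
  [0,0,0.03,0],
])

```text
t: 10.65
eef_pos: [569.1, -117.9, 250.8]
eef_rot: [-180.0, 0.0, 5.7]
contact_force: [0.2, -0.3, -0.2]
gripper_width: 0.298
gripper_force: 30.0
```

Emit:
jog_arm([
  [0,0,0.03,0],
  [0,0,0.06,0],
  [0,0,0.08,0],
  [0,0,0.08,0],
  [0,0,0.08,0],
])

```text
t: 11.07
eef_pos: [569.8, -118.0, 332.5]
eef_rot: [179.9, -0.2, 5.7]
contact_force: [0.7, -1.1, -0.9]
gripper_width: 0.295
gripper_force: 30.0
```

```bash
python3 - <<'E'
from h import *
np.set_printoptions(precision=1,suppress=True)
im,d=shot('side','side3'); P=cloud('side',d)
s=env.observe();print(s['eef_pos'],s['eef_rot'],s['joints'],s['contact_force'],s['torque'])
m=mask(im,'blue')&(P[...,2]>50)&(P[...,0]>500)&(P[...,0]<640)&(abs(P[...,1]+118)<50)
print(m.sum(),np.nanmean(P[m],0),np.nanmin(P[m],0),np.nanmax(P[m],0))
cv2.imwrite('pics/crop3.png',cv2.resize(im[110:230,200:350],None,fx=5,fy=5,interpolation=3))
E
```

```text
[ 569.1 -118.1  330.9] [180.   -0.    5.7] [ 35.3  28.4 -34.1 102.6  19.1  54.7 -91. ] [ 0.  -0.9 -1.2] [-0.   0.1  0. ]
145 [ 565.8 -107.3  143.5] [ 537.5 -164.4  117.4] [591.6 -94.  244.7]
```

View pics/crop3.png

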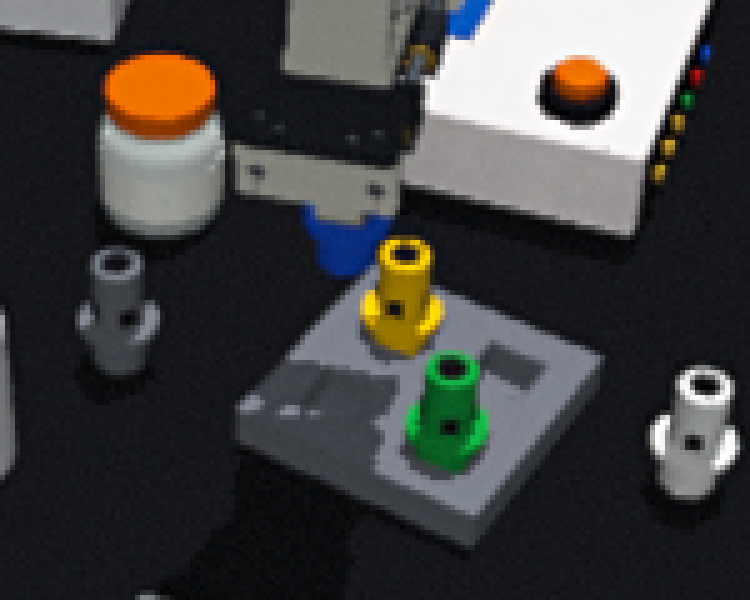

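Blue is held upright below the jaws at (345,240), and yellow and green are untouched. The foot is at z≈117, as expected. Carry it to the blue bore.

Emit:
jog_arm([
  [-0.007,0.037,0,0.05],
  [-0.014,0.074,0,0.1],
  [-0.021,0.111,0,0.15],
  [-0.028,0.148,0,0.2],
  [-0.035,0.18,0,0.2],
])

```text
t: 11.53
eef_pos: [532.8, 64.3, 329.1]
eef_rot: [-179.9, 0.1, 17.4]
contact_force: [0.3, 1.0, -0.8]
gripper_width: 0.298
gripper_force: 30.0
```

Emit:
jog_arm([
  [-0.008,0.036,0,0],
  [-0.0155,0.072,0,0],
  [-0.0155,0.106,0,0],
  [-0.0155,0.106,0,0],
  [-0.0155,0.106,-0.01,0],
])

```text
t: 11.95
eef_pos: [518.2, 171.2, 320.6]
eef_rot: [-179.9, -0.1, 17.5]
contact_force: [0.3, -1.8, -0.6]
gripper_width: 0.295
gripper_force: 30.0
```

Emit:
jog_arm([
  [0,0,-0.02,0],
  [0,0,-0.04,0],
  [0,0,-0.05,0],
  [0,0,-0.05,0],
  [0,0,-0.05,0],
])

```text
t: 12.37
eef_pos: [518.5, 167.0, 269.1]
eef_rot: [-180.0, 0.2, 17.1]
contact_force: [0.3, 0.1, 0.1]
gripper_width: 0.303
gripper_force: 30.0
```

```bash
python3 - <<'E'
from h import *
np.set_printoptions(precision=1,suppress=True)
im,d=shot('side','side4'); P=cloud('side',d)
s=env.observe();print(s['eef_pos'],s['eef_rot'],s['joints'],s['contact_force'],s['torque'])
cv2.imwrite('pics/crop4.png',cv2.resize(im[190:310,180:330],None,fx=5,fy=5,interpolation=3))
E
```

```text
[519.  167.5 270.1] [-180.     0.    17.1] [   9.    31.4  -37.7  109.7   25.6   47.5 -115.3] [ 1.2  0.2 -0.5] [-0. -0. -0.]
```

View pics/crop4.png

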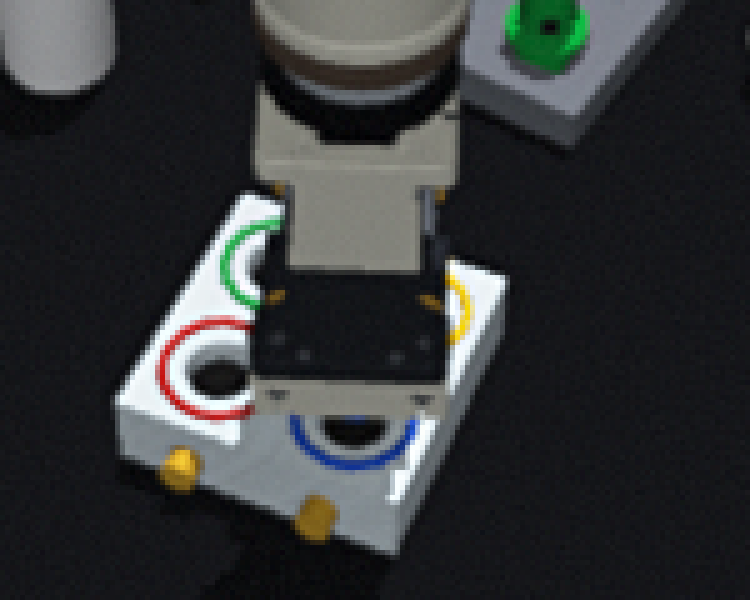

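The bushing hangs over the blue ring, which shows centred at (355,430) below the jaws. Descend with force readings.

Emit:
jog_arm([
  [0,0,-0.006,0],
  [0,0,-0.012,0],
  [0,0,-0.018,0],
  [0,0,-0.022,0],
  [0,0,-0.022,0],
])

```text
t: 12.83
eef_pos: [518.6, 167.8, 247.5]
eef_rot: [180.0, 0.0, 17.2]
contact_force: [-0.3, 0.6, -0.1]
gripper_width: 0.301
gripper_force: 30.0
```

Emit:
jog_arm([
  [0,0,-0.002,0],
  [0,0,-0.004,0],
  [0,0,-0.006,0],
  [0,0,-0.006,0],
])

```text
t: 13.17
eef_pos: [518.7, 168.0, 242.2]
eef_rot: [180.0, -0.0, 17.2]
contact_force: [-1.0, 0.4, 0.6]
gripper_width: 0.299
gripper_force: 30.0
```

Emit:
jog_arm([
  [0,0,-0.002,0],
  [0,0,-0.004,0],
  [0,0,-0.004,0],
])

```text
t: 13.42
eef_pos: [518.8, 168.0, 238.0]
eef_rot: [-180.0, -0.0, 17.2]
contact_force: [-1.3, -0.7, 1.1]
gripper_width: 0.297
gripper_force: 30.0
```

Emit:
jog_arm([
  [0,0,-0.002,0],
  [0,0,-0.004,0],
  [0,0,-0.004,0],
])

```text
t: 13.67
eef_pos: [518.8, 168.0, 233.8]
eef_rot: [-180.0, 0.0, 17.2]
contact_force: [-0.4, -0.5, 1.3]
gripper_width: 0.301
gripper_force: 30.0
```

Emit:
jog_arm([
  [0,0,-0.001,0],
  [0,0,-0.002,0],
  [0,0,-0.002,0],
])

```text
t: 13.92
eef_pos: [518.8, 168.0, 232.0]
eef_rot: [-180.0, 0.0, 17.2]
contact_force: [-1.8, 0.2, 1.6]
gripper_width: 0.302
gripper_force: 30.0
```

Emit:
jog_arm([
  [0,0,-0.001,0],
  [0,0,-0.002,0],
  [0,0,-0.002,0],
])

```text
t: 14.17
eef_pos: [518.8, 168.0, 230.1]
eef_rot: [-180.0, -0.0, 17.2]
contact_force: [-0.6, -0.7, 1.9]
gripper_width: 0.301
gripper_force: 30.0
```

Emit:
jog_arm([
  [0,0,-0.001,0],
  [0,0,-0.001,0],
])

```text
t: 14.33
eef_pos: [518.8, 168.1, 229.8]
eef_rot: [180.0, 0.0, 17.2]
contact_force: [-4.0, -1.5, 8.8]
gripper_width: 0.302
gripper_force: 30.0
```

```bash
python3 - <<'E'
from h import *
np.set_printoptions(precision=1,suppress=True)
im,d=shot('side','side5'); P=cloud('side',d)
s=env.observe();print(s['eef_pos'],s['contact_force'],s['torque'])
m=mask(im,'blue')&(P[...,2]>36)&(abs(P[...,0]-519)<60)&(abs(P[...,1]-168)<60)
print(m.sum(),np.nanmin(P[m],0),np.nanmax(P[m],0))
cv2.imwrite('pics/crop5.png',cv2.resize(im[190:310,180:330],None,fx=5,fy=5,interpolation=3))
E
```

```text
[518.8 168.1 229.8] [-3.  -1.9  9.4] [-0.3  0.7  0. ]Traceback (most recent call last):
  File "<stdin>", line 6, in <module>
    res = np.fmin.reduce(a, axis=axis, out=out, **kwargs)
ValueError: zero-size array to reduction operation fmin which has no identity
```

```bash
python3 - <<'E'
from h import *
im=cv2.imread('pics/side5.png')
cv2.imwrite('pics/crop5.png',cv2.resize(im[210:300,195:315],None,fx=6,fy=6,interpolation=3))
E
```

```text
(no output)
```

View pics/crop5.png

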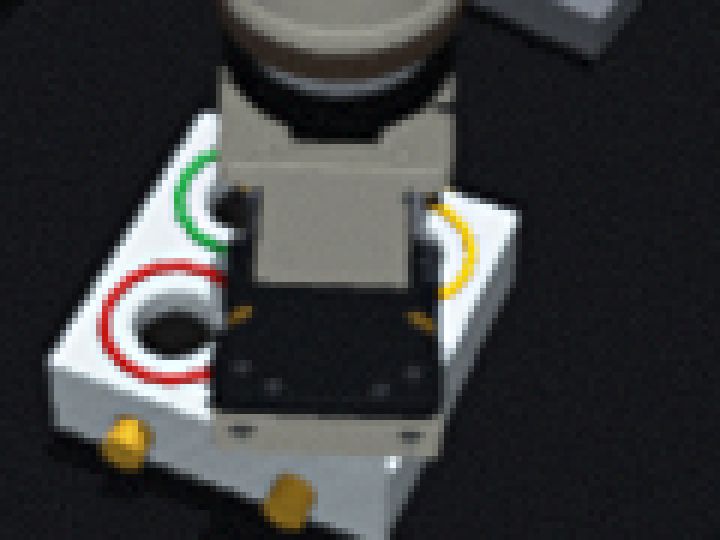

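Emit:
jog_arm([
  [0,0,-0.001,0],
  [0,0,-0.001,0],
])

```text
t: 14.55
eef_pos: [518.7, 168.2, 229.7]
eef_rot: [179.9, 0.0, 17.2]
contact_force: [-7.3, -3.0, 19.7]
gripper_width: 0.301
gripper_force: 30.0
```

A hard stop at TCP z 229.7, which is exactly 8 mm above the grip height, matches the flange being home. I release and check.

Emit:
jog_arm([
  [0,0,0.002,0],
  [0,0,0.002,0],
])

```text
t: 14.72
eef_pos: [518.8, 168.0, 230.4]
eef_rot: [-180.0, -0.0, 17.2]
contact_force: [-0.5, -1.0, -0.0]
gripper_width: 0.301
gripper_force: 30.0
```

Emit:
jog_arm([
  [0,0,0,0],
  [0,0,0,0],
  [0,0,0,0],
  [0,0,0,0],
], jaw=0.046)

```text
t: 15.05
eef_pos: [518.8, 168.0, 229.9]
eef_rot: [-180.0, 0.0, 17.2]
contact_force: [-0.2, -0.4, -0.1]
gripper_width: 0.492
gripper_force: 0.0
```

Emit:
jog_arm([
  [0,0,0.01,0],
  [0,0,0.03,0],
  [0,0,0.06,0],
  [0,0,0.09,0],
  [0,0,0.12,0],
])

```text
t: 15.47
eef_pos: [518.4, 168.2, 351.9]
eef_rot: [-180.0, 0.0, 17.2]
contact_force: [0.8, 0.0, 0.1]
gripper_width: 0.502
gripper_force: 0.0
```

Emit:
jog_arm([
  [-0.002,-0.036,0,-0.05],
  [-0.004,-0.072,0,-0.1],
  [-0.006,-0.108,0,-0.15],
  [-0.008,-0.144,0,-0.2],
  [-0.01,-0.18,0,-0.2],
])

```text
t: 15.88
eef_pos: [508.4, -13.3, 351.2]
eef_rot: [180.0, -0.1, 5.6]
contact_force: [0.7, 0.3, 0.0]
gripper_width: 0.502
gripper_force: 0.0
```

Emit:
jog_arm([
  [0,-0.03,0,0],
  [0,-0.06,0,0],
  [0,-0.09,0,0],
  [0,-0.09,0,0],
])

```text
t: 16.22
eef_pos: [508.3, -109.1, 350.6]
eef_rot: [179.8, 0.0, 5.2]
contact_force: [-0.0, -0.6, -0.4]
gripper_width: 0.5
gripper_force: 0.0
```

```bash
cat > chk.py <<'E'
import sys
from h import *
np.set_printoptions(precision=1,suppress=True)
B={'red':(583.7,163.8),'green':(579.5,99),'blue':(518.9,168),'yellow':(514.7,103.2)}
tag=sys.argv[1]
for n in('top','side'):
    im,d=shot(n,n+tag); P=cloud(n,d)
    for c in sys.argv[2:]:
        m=mask(im,c)&(P[...,2]>60)&(np.hypot(P[...,0]-B[c][0],P[...,1]-B[c][1])<35)
        t=m&(P[...,2]>78)
        if t.sum()<5: print(n,c,m.sum()); continue
        k=max(cv2.findContours(m.astype(np.uint8),0,1)[0],key=cv2.contourArea)
        print(n,c,m.sum(),'top z p90',np.nanpercentile(P[m][:,2],[80,95]),'mean',np.nanmean(P[t],0),'bore',B[c])
    k=(im.max(2)<60)&(P[...,2]>25)&(P[...,2]<55)&(np.hypot(P[...,0]-442,P[...,1]-376)<60)
    print(n,'knob',k.sum(),np.nanmean(P[k],0))
s=env.observe();print(s['t'],s['eef_pos'],s['eef_rot'],s['contact_force'])
im,_=cv2.imread(f'pics/side{tag}.png'),0
cv2.imwrite(f'pics/crop{tag}.png',cv2.resize(im[200:310,170:320],None,fx=5,fy=5,interpolation=3))
E
python3 chk.py 6 blue
```

```text
top blue 72 top z p90 [86.6 87.2] mean [517.8 167.2  84.8] bore (518.9, 168)
top knob 56 [442.5 375.   39.9]
side blue 160 top z p90 [84.7 86. ] mean [517.8 171.8  84. ] bore (518.9, 168)
side knob 162 [442.3 382.1  38.7]
16.3167 [ 508.6 -103.4  350.7] [180.   -0.    5.5] [-0.5  0.4 -0.6]
```

View pics/crop6.png

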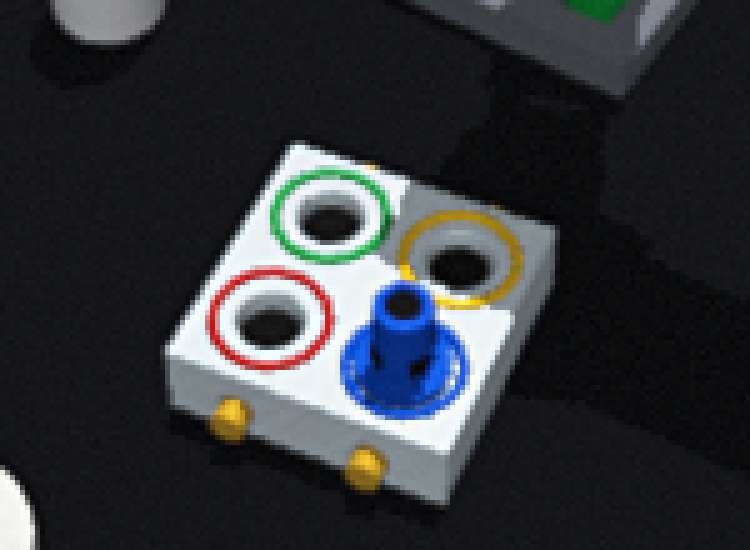

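Emit:
jog_arm([
  [-0.002,-0.001,-0.03,0],
  [-0.002,-0.001,-0.06,0],
  [-0.002,-0.001,-0.08,0],
  [-0.002,-0.001,-0.09,0],
  [-0.002,-0.001,-0.1,0],
])

```text
t: 16.73
eef_pos: [506.8, -101.4, 249.7]
eef_rot: [-179.9, 0.0, 5.9]
contact_force: [0.8, -0.1, -0.0]
gripper_width: 0.5
gripper_force: 0.0
```

```bash
python3 - <<'E'
from h import *
np.set_printoptions(precision=1,suppress=True)
s=env.observe();print(s['eef_pos'],s['eef_rot'])
for tag,xy in(('0',(569.3,-118)),('6',(518.9,168))):
  for n in('top','side'):
    im,d=cv2.imread(f'pics/{n}{tag}.png'),np.load(f'pics/{n}{tag}.npy');P=cloud(n,d)
    m=mask(im,'blue')&(np.hypot(P[...,0]-xy[0],P[...,1]-xy[1])<30)&(P[...,2]>20)
    z=P[m][:,2];print(tag,n,m.sum(),np.nanpercentile(z,[5,20,35,50,80,90,95]))
E
```

```text
[ 506.8 -101.4  249.7] [-179.9    0.     5.9]
0 top 158 [35.3 38.1 39.7 44.9 77.4 79.6 80.4]
0 side 253 [24.9 36.7 38.9 48.5 73.  77.  78. ]
6 top 224 [40.8 43.5 45.2 47.1 83.5 85.8 86.7]
6 side 443 [41.  43.  44.6 46.9 80.3 84.3 85.3]
```

Blue's top rose by 6 to 7 mm between tray and bore, where 8 is expected for home, so it is home. Green next.

Emit:
jog_arm([
  [0,-0.002,-0.01,0],
  [0,-0.002,-0.02,0],
  [0,-0.002,-0.027,0],
  [0,-0.002,-0.027,0],
])

```text
t: 17.07
eef_pos: [506.4, -104.9, 222.2]
eef_rot: [-180.0, 0.1, 5.7]
contact_force: [-0.4, 0.1, 0.2]
gripper_width: 0.502
gripper_force: 0.0
```

Emit:
jog_arm([
  [0,0,0,0],
  [0,0,0,0],
  [0,0,0,0],
  [0,0,0,0],
  [0,0,0,0],
], jaw=0.015)

```text
t: 17.48
eef_pos: [507.1, -105.0, 223.9]
eef_rot: [180.0, -0.1, 5.7]
contact_force: [-0.0, 0.1, 2.4]
gripper_width: 0.298
gripper_force: 30.0
```

Emit:
jog_arm([
  [0,0,0,0],
  [0,0,0,0],
  [0,0,0,0],
])

```text
t: 17.73
eef_pos: [507.2, -105.0, 223.8]
eef_rot: [180.0, -0.1, 5.7]
contact_force: [-0.9, 0.3, 6.0]
gripper_width: 0.297
gripper_force: 30.0
```

Emit:
jog_arm([
  [0,0,0.005,0],
  [0,0,0.03,0],
  [0,0,0.06,0],
  [0,0,0.09,0],
  [0,0,0.11,0],
])

```text
t: 18.15
eef_pos: [507.0, -104.8, 335.5]
eef_rot: [180.0, -0.1, 5.7]
contact_force: [0.5, 0.5, -0.0]
gripper_width: 0.299
gripper_force: 30.0
```

Emit:
jog_arm([
  [0,0,0.0,0],
  [0,0,0.0,0],
])

```text
t: 18.32
eef_pos: [506.9, -105.2, 334.2]
eef_rot: [179.9, -0.1, 5.7]
contact_force: [-0.1, 0.3, -0.9]
gripper_width: 0.298
gripper_force: 30.0
```

Emit:
jog_arm([
  [0.013,0.036,0,0.03],
  [0.026,0.072,0,0.06],
  [0.039,0.108,0,0.1],
  [0.052,0.144,0,0.1],
  [0.065,0.18,0,0.1],
])

```text
t: 18.73
eef_pos: [571.3, 76.2, 331.2]
eef_rot: [-180.0, 0.2, 11.4]
contact_force: [0.1, -1.1, -0.3]
gripper_width: 0.3
gripper_force: 29.9
```

Emit:
jog_arm([
  [0.008,0.024,0,0],
  [0.008,0.024,-0.02,0],
  [0.008,0.024,-0.04,0],
  [0.008,0.024,-0.06,0],
  [0.008,0.024,-0.06,0],
])

```text
t: 19.15
eef_pos: [576.9, 98.3, 267.4]
eef_rot: [-180.0, 0.6, 11.5]
contact_force: [-0.4, -0.8, -0.9]
gripper_width: 0.297
gripper_force: 30.0
```

Emit:
jog_arm([
  [0,0,0,0],
  [0,0,0,0],
])

```text
t: 19.32
eef_pos: [579.7, 99.1, 273.1]
eef_rot: [-180.0, 0.0, 11.5]
contact_force: [1.2, 0.1, -0.4]
gripper_width: 0.299
gripper_force: 30.0
```

Emit:
jog_arm([
  [0,0,-0.006,0],
  [0,0,-0.012,0],
  [0,0,-0.018,0],
  [0,0,-0.023,0],
  [0,0,-0.023,0],
])

```text
t: 19.73
eef_pos: [579.2, 98.7, 249.1]
eef_rot: [180.0, 0.1, 11.4]
contact_force: [-0.2, -0.5, -0.9]
gripper_width: 0.294
gripper_force: 30.0
```

Emit:
jog_arm([
  [0,0,-0.002,0],
  [0,0,-0.004,0],
  [0,0,-0.006,0],
  [0,0,-0.006,0],
])

```text
t: 20.07
eef_pos: [579.7, 99.1, 245.1]
eef_rot: [180.0, 0.0, 11.5]
contact_force: [-3.9, -1.6, 5.6]
gripper_width: 0.294
gripper_force: 30.0
```

Emit:
jog_arm([
  [0,0,-0.002,0],
  [0,0,-0.004,0],
  [0,0,-0.006,0],
  [0,0,-0.006,0],
])

```text
t: 20.4
eef_pos: [579.7, 99.1, 239.3]
eef_rot: [179.9, 0.0, 11.5]
contact_force: [-4.3, -1.8, 8.2]
gripper_width: 0.299
gripper_force: 30.0
```

Emit:
jog_arm([
  [0,0,-0.002,0],
  [0,0,-0.003,0],
  [0,0,-0.003,0],
])

```text
t: 20.65
eef_pos: [579.7, 99.1, 236.5]
eef_rot: [179.9, -0.0, 11.4]
contact_force: [-5.6, -0.9, 8.9]
gripper_width: 0.297
gripper_force: 30.0
```

Emit:
jog_arm([
  [0,0,-0.001,0],
  [0,0,-0.002,0],
  [0,0,-0.003,0],
  [0,0,-0.003,0],
])

```text
t: 20.98
eef_pos: [579.7, 99.2, 233.6]
eef_rot: [179.9, 0.0, 11.5]
contact_force: [-4.6, -0.9, 9.9]
gripper_width: 0.299
gripper_force: 30.0
```

Emit:
jog_arm([
  [0,0,-0.001,0],
  [0,0,-0.001,0],
])

```text
t: 21.15
eef_pos: [579.7, 99.2, 232.6]
eef_rot: [179.9, 0.0, 11.5]
contact_force: [-4.6, -1.7, 10.7]
gripper_width: 0.298
gripper_force: 30.0
```

Emit:
jog_arm([
  [0,0,-0.0005,0],
  [0,0,-0.001,0],
])

```text
t: 21.32
eef_pos: [579.7, 99.2, 231.9]
eef_rot: [179.9, -0.0, 11.4]
contact_force: [-6.9, -1.6, 18.6]
gripper_width: 0.3
gripper_force: 30.0
```

Drag was steady at about 9 N, then the force rose steeply to 18.6 N at z 231.9, where 231.8 was expected, so green is home. Release and go to yellow.

Emit:
jog_arm([
  [0,0,0.002,0],
  [0,0,0.002,0],
])

```text
t: 21.48
eef_pos: [579.6, 98.9, 232.6]
eef_rot: [180.0, 0.0, 11.4]
contact_force: [-1.4, -1.5, 0.9]
gripper_width: 0.296
gripper_force: 30.0
```

Emit:
jog_arm([
  [0,0,0,0],
  [0,0,0,0],
  [0,0,0,0],
  [0,0,0,0],
], jaw=0.046)

```text
t: 21.82
eef_pos: [580.0, 99.2, 232.2]
eef_rot: [-180.0, -0.0, 11.5]
contact_force: [0.1, 1.1, -0.7]
gripper_width: 0.493
gripper_force: 0.0
```

Emit:
jog_arm([
  [0,0,0.01,0],
  [0,0,0.03,0],
  [0,0,0.06,0],
  [0,0,0.09,0],
  [0,0,0.12,0],
])

```text
t: 22.23
eef_pos: [579.6, 99.2, 354.0]
eef_rot: [-180.0, 0.0, 11.5]
contact_force: [0.5, -0.4, 0.4]
gripper_width: 0.505
gripper_force: 0.0
```

Emit:
jog_arm([
  [-0.003,-0.036,0,-0.03],
  [-0.006,-0.072,0,-0.06],
  [-0.009,-0.108,0,-0.1],
  [-0.012,-0.144,0,-0.1],
  [-0.015,-0.18,0,-0.1],
])

```text
t: 22.65
eef_pos: [564.5, -82.4, 353.3]
eef_rot: [180.0, -0.1, 5.7]
contact_force: [0.6, -0.5, -0.0]
gripper_width: 0.501
gripper_force: 0.0
```

Emit:
jog_arm([
  [-0.003,-0.036,0,0],
  [-0.006,-0.07,0,0],
  [-0.01,-0.1,0,0],
  [-0.01,-0.1,0,0],
  [-0.01,-0.1,0,0],
])

```text
t: 23.07
eef_pos: [554.2, -183.7, 352.7]
eef_rot: [180.0, -0.0, 5.4]
contact_force: [-0.1, 0.2, -0.2]
gripper_width: 0.5
gripper_force: 0.0
```

```bash
python3 chk.py 7 blue green
```

```text
top blue 71 top z p90 [87.  89.1] mean [517.9 167.7  85.1] bore (518.9, 168)
top green 70 top z p90 [87.1 88.8] mean [578.   98.8  85.3] bore (579.5, 99)
top knob 51 [442.2 374.2  39.5]
side blue 162 top z p90 [85.2 86.3] mean [517.6 171.8  84.1] bore (518.9, 168)
side green 149 top z p90 [85.2 86.6] mean [577.8 102.3  84. ] bore (579.5, 99)
side knob 163 [442.2 382.1  38.4]
23.1667 [ 555.  -179.9  352.8] [-180.    -0.1    5.8] [-1.3 -0.7  0.4]
```

View pics/crop7.png

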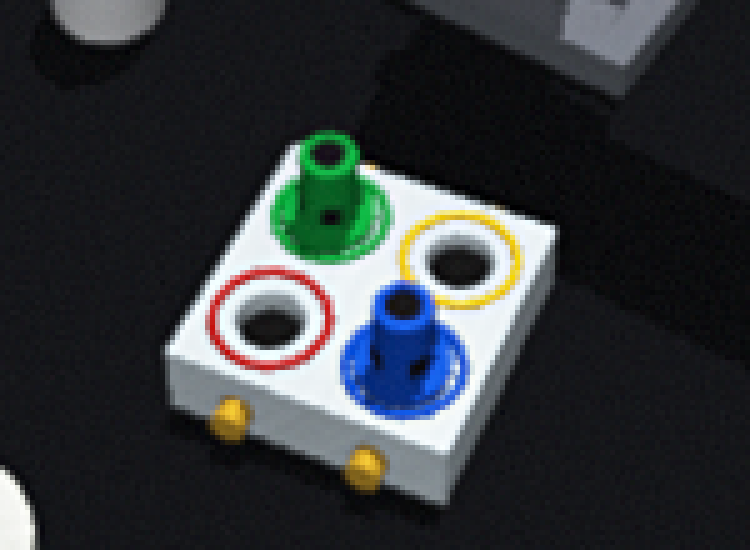

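Green (330,195) and blue (405,345) sit at equal height with flanges on their rings, and the cover is unmoved. Yellow next.

Emit:
jog_arm([
  [0,-0.001,-0.03,0],
  [0,-0.001,-0.06,0],
  [0,-0.001,-0.085,0],
  [0,-0.001,-0.1,0],
  [0,-0.001,-0.105,0],
])

```text
t: 23.58
eef_pos: [554.0, -179.3, 244.7]
eef_rot: [-179.8, 0.2, 5.9]
contact_force: [0.7, 0.3, 0.1]
gripper_width: 0.503
gripper_force: 0.0
```

Emit:
jog_arm([
  [0,0,-0.008,0],
  [0,0,-0.016,0],
  [0,0,-0.025,0],
  [0,0,-0.025,0],
])

```text
t: 23.92
eef_pos: [554.5, -181.7, 221.2]
eef_rot: [-180.0, 0.1, 5.7]
contact_force: [-0.3, -1.0, -0.2]
gripper_width: 0.503
gripper_force: 0.0
```

Emit:
jog_arm([
  [0,0,0,0],
  [0,0,0,0],
  [0,0,0,0],
  [0,0,0,0],
  [0,0,0,0],
], jaw=0.015)

```text
t: 24.33
eef_pos: [555.1, -182.1, 222.9]
eef_rot: [180.0, -0.1, 5.7]
contact_force: [0.0, -0.0, 1.7]
gripper_width: 0.302
gripper_force: 30.0
```

Emit:
jog_arm([
  [0,0,0,0],
  [0,0,0,0],
  [0,0,0,0],
])

```text
t: 24.58
eef_pos: [555.1, -182.1, 222.8]
eef_rot: [180.0, -0.1, 5.7]
contact_force: [-0.2, -0.7, 4.9]
gripper_width: 0.3
gripper_force: 30.0
```

Emit:
jog_arm([
  [0,0,0.005,0],
  [0,0,0.03,0],
  [0,0,0.06,0],
  [0,0,0.09,0],
  [0,0,0.11,0],
])

```text
t: 25.0
eef_pos: [555.1, -181.8, 334.6]
eef_rot: [180.0, -0.1, 5.7]
contact_force: [-0.4, -0.5, 0.1]
gripper_width: 0.3
gripper_force: 30.0
```

Emit:
jog_arm([
  [0,0,0.0,0],
  [0,0,0.0,0],
])

```text
t: 25.17
eef_pos: [554.9, -182.1, 333.2]
eef_rot: [179.9, -0.1, 5.7]
contact_force: [-0.8, -0.2, -0.1]
gripper_width: 0.295
gripper_force: 30.0
```

Emit:
jog_arm([
  [-0.005,0.036,0,0.03],
  [-0.01,0.072,0,0.06],
  [-0.015,0.108,0,0.1],
  [-0.02,0.144,0,0.1],
  [-0.025,0.18,0,0.1],
])

```text
t: 25.58
eef_pos: [528.2, -0.8, 330.3]
eef_rot: [-179.9, 0.2, 11.4]
contact_force: [0.7, 0.1, -0.6]
gripper_width: 0.299
gripper_force: 30.0
```

Emit:
jog_arm([
  [-0.005,0.036,0,0],
  [-0.01,0.072,0,0],
  [-0.015,0.105,0,0],
  [-0.015,0.105,0,0],
  [-0.015,0.105,-0.01,0],
])

```text
t: 26.0
eef_pos: [514.1, 105.9, 322.1]
eef_rot: [-179.9, -0.0, 11.8]
contact_force: [-0.2, -0.2, -1.3]
gripper_width: 0.302
gripper_force: 30.0
```

Emit:
jog_arm([
  [0,0,-0.02,0],
  [0,0,-0.04,0],
  [0,0,-0.05,0],
  [0,0,-0.05,0],
  [0,0,-0.05,0],
])

```text
t: 26.42
eef_pos: [514.4, 102.1, 271.0]
eef_rot: [-180.0, 0.2, 11.4]
contact_force: [-0.2, 0.3, -0.2]
gripper_width: 0.296
gripper_force: 30.0
```

Emit:
jog_arm([
  [0,0,0,0],
  [0,0,0,0],
])

```text
t: 26.58
eef_pos: [515.3, 102.9, 273.0]
eef_rot: [180.0, -0.1, 11.4]
contact_force: [0.4, 0.2, -2.1]
gripper_width: 0.299
gripper_force: 30.0
```

Emit:
jog_arm([
  [0,0,-0.006,0],
  [0,0,-0.012,0],
  [0,0,-0.018,0],
  [0,0,-0.024,0],
  [0,0,-0.024,0],
])

```text
t: 27.0
eef_pos: [514.5, 102.9, 247.2]
eef_rot: [180.0, 0.1, 11.5]
contact_force: [-0.1, 0.4, -0.9]
gripper_width: 0.301
gripper_force: 30.0
```

Emit:
jog_arm([
  [0,0,-0.002,0],
  [0,0,-0.004,0],
  [0,0,-0.006,0],
  [0,0,-0.006,0],
])

```text
t: 27.33
eef_pos: [514.6, 103.1, 242.4]
eef_rot: [180.0, 0.0, 11.5]
contact_force: [-2.0, -0.3, 3.9]
gripper_width: 0.294
gripper_force: 30.0
```

Emit:
jog_arm([
  [0,0,-0.002,0],
  [0,0,-0.004,0],
  [0,0,-0.006,0],
  [0,0,-0.006,0],
])

```text
t: 27.67
eef_pos: [514.6, 103.1, 236.5]
eef_rot: [180.0, 0.0, 11.5]
contact_force: [-2.2, -0.8, 5.0]
gripper_width: 0.302
gripper_force: 30.0
```

Emit:
jog_arm([
  [0,0,-0.002,0],
  [0,0,-0.003,0],
  [0,0,-0.003,0],
])

```text
t: 27.92
eef_pos: [514.6, 103.1, 233.7]
eef_rot: [180.0, 0.0, 11.5]
contact_force: [-2.8, -1.4, 7.0]
gripper_width: 0.299
gripper_force: 30.0
```

Emit:
jog_arm([
  [0,0,-0.001,0],
  [0,0,-0.002,0],
  [0,0,-0.002,0],
])

```text
t: 28.17
eef_pos: [514.6, 103.2, 231.8]
eef_rot: [180.0, 0.0, 11.5]
contact_force: [-3.2, -0.7, 7.8]
gripper_width: 0.294
gripper_force: 30.0
```

Emit:
jog_arm([
  [0,0,-0.001,0],
  [0,0,-0.001,0],
])

```text
t: 28.33
eef_pos: [514.6, 103.2, 230.8]
eef_rot: [180.0, 0.0, 11.5]
contact_force: [-3.1, -0.3, 8.2]
gripper_width: 0.299
gripper_force: 30.0
```

Emit:
jog_arm([
  [0,0,-0.0005,0],
  [0,0,-0.0005,0],
])

```text
t: 28.5
eef_pos: [514.6, 103.3, 230.8]
eef_rot: [179.9, 0.0, 11.5]
contact_force: [-4.4, -1.1, 13.2]
gripper_width: 0.297
gripper_force: 30.0
```

Emit:
jog_arm([
  [0,0,-0.0005,0],
  [0,0,-0.0005,0],
])

```text
t: 28.67
eef_pos: [514.6, 103.3, 230.7]
eef_rot: [179.9, 0.0, 11.5]
contact_force: [-5.8, -1.9, 18.0]
gripper_width: 0.299
gripper_force: 30.0
```

Emit:
jog_arm([
  [0,0,0.002,0],
  [0,0,0.002,0],
])

```text
t: 28.83
eef_pos: [514.5, 103.0, 231.4]
eef_rot: [180.0, 0.0, 11.5]
contact_force: [-0.8, -0.4, 0.7]
gripper_width: 0.3
gripper_force: 30.0
```

Emit:
jog_arm([
  [0,0,0,0],
  [0,0,0,0],
  [0,0,0,0],
  [0,0,0,0],
], jaw=0.046)

```text
t: 29.17
eef_pos: [514.9, 103.1, 231.1]
eef_rot: [-180.0, -0.0, 11.5]
contact_force: [0.0, 0.1, -0.3]
gripper_width: 0.497
gripper_force: 0.0
```

Emit:
jog_arm([
  [0,0,0.01,0],
  [0,0,0.03,0],
  [0,0,0.06,0],
  [0,0,0.09,0],
  [0,0,0.12,0],
])

```text
t: 29.58
eef_pos: [514.5, 103.2, 353.0]
eef_rot: [-180.0, 0.0, 11.5]
contact_force: [-0.1, -0.9, -0.6]
gripper_width: 0.503
gripper_force: 0.0
```

Emit:
jog_arm([
  [0,-0.036,0,-0.03],
  [0,-0.072,0,-0.06],
  [0,-0.108,0,-0.1],
  [0,-0.144,0,-0.1],
  [0,-0.18,0,-0.1],
])

```text
t: 30.0
eef_pos: [514.5, -78.4, 352.2]
eef_rot: [180.0, -0.1, 5.7]
contact_force: [0.9, -0.0, -1.3]
gripper_width: 0.502
gripper_force: 0.0
```

Emit:
jog_arm([
  [-0.003,-0.04,0,0],
  [-0.006,-0.08,0,0],
  [-0.01,-0.12,0,0],
  [-0.01,-0.16,0,0],
  [-0.01,-0.19,0,0],
], jaw=0.0)

```text
t: 30.42
eef_pos: [503.8, -271.0, 352.0]
eef_rot: [179.9, -0.0, 5.5]
contact_force: [0.9, -0.0, 0.3]
gripper_width: 0.183
gripper_force: 0.0
```

```bash
python3 chk.py 8 blue green yellow; python3 -c "
from h import *
for n in('top','side'):
  im=cv2.imread(f'pics/{n}8.png');h=cv2.cvtColor(im,cv2.COLOR_BGR2HSV);m=((h[...,0]<4)|(h[...,0]>170))&(h[...,1]>150)&(h[...,2]>90);v,u=np.where(m);print(n,'red px',m.sum(),u.min(),u.max(),v.min(),v.max()) if m.sum() else 0"
```

```text
top blue 68 top z p90 [86.5 88.8] mean [517.9 167.4  85.1] bore (518.9, 168)
top green 65 top z p90 [87.5 89.2] mean [577.8  98.8  85.2] bore (579.5, 99)
top yellow 70 top z p90 [87.  89.9] mean [513.5 102.8  85.5] bore (514.7, 103.2)
top knob 56 [417.1 363.2  39.6]
side blue 165 top z p90 [84.7 85.9] mean [517.6 171.6  83.8] bore (518.9, 168)
side green 149 top z p90 [85.2 86.4] mean [577.9 102.5  83.9] bore (579.5, 99)
side yellow 152 top z p90 [84.9 86.5] mean [513.2 106.4  83.6] bore (514.7, 103.2)
side knob 164 [417.  370.9  38.4]
30.5167 [ 503.3 -274.1  351.6] [179.8   0.    5.2] [-0.6 -0.5  0.1]
side red px 80 212 340 124 273
```

View pics/side8.png

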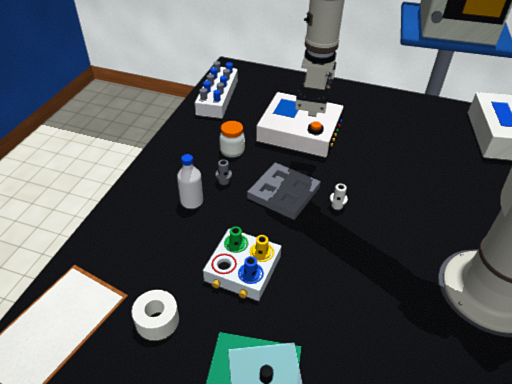

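All three bushings are home, with yellow at (262,243), and there is no red bushing anywhere. The red pixels are only the ring and the tester's lamps. 
The cover was knocked to knob (417,364), about 28 mm from the mat centre. It still lies flat and within 40 mm. Now the button.

Emit:
jog_arm([
  [-0.001,-0.03,0,0],
  [-0.001,-0.06,-0.01,0],
  [-0.001,-0.093,-0.03,0],
  [-0.001,-0.093,-0.05,0],
  [-0.001,-0.093,-0.065,0],
])

```text
t: 30.93
eef_pos: [502.8, -362.1, 285.2]
eef_rot: [-180.0, 0.0, 5.5]
contact_force: [0.3, 0.3, -0.6]
gripper_width: 0.008
gripper_force: 0.0
```

Emit:
jog_arm([
  [0,0,-0.005,0],
  [0,0,-0.01,0],
  [0,0,-0.015,0],
  [0,0,-0.015,0],
])

```text
t: 31.27
eef_pos: [504.1, -359.2, 271.3]
eef_rot: [-180.0, -0.0, 5.8]
contact_force: [-0.4, 0.0, 0.0]
gripper_width: 0.006
gripper_force: 0.0
```

Emit:
jog_arm([
  [0,0,-0.002,0],
  [0,0,-0.004,0],
  [0,0,-0.004,0],
])

```text
t: 31.52
eef_pos: [503.9, -359.9, 267.6]
eef_rot: [180.0, -0.0, 5.7]
contact_force: [-0.8, -0.4, -0.4]
gripper_width: 0.003
gripper_force: 0.0
```

Emit:
jog_arm([
  [0,0,-0.002,0],
  [0,0,-0.004,0],
  [0,0,-0.004,0],
])

```text
t: 31.77
eef_pos: [504.0, -360.1, 263.3]
eef_rot: [180.0, -0.0, 5.7]
contact_force: [-0.6, 0.3, 2.3]
gripper_width: 0.005
gripper_force: 1.0
```

Emit:
jog_arm([
  [0,0,-0.001,0],
  [0,0,-0.003,0],
  [0,0,-0.003,0],
])

```text
t: 32.02
eef_pos: [504.0, -360.1, 260.3]
eef_rot: [180.0, -0.0, 5.7]
contact_force: [-0.0, 0.2, 2.3]
gripper_width: 0.008
gripper_force: 1.8
```

Emit:
jog_arm([
  [0,0,-0.001,0],
  [0,0,-0.002,0],
  [0,0,-0.002,0],
])

```text
t: 32.27
eef_pos: [504.0, -360.1, 258.4]
eef_rot: [180.0, -0.0, 5.7]
contact_force: [-0.5, 0.0, 4.4]
gripper_width: 0.005
gripper_force: 2.4
```

Emit:
jog_arm([
  [0,0,-0.001,0],
  [0,0,-0.002,0],
  [0,0,-0.002,0],
])

```text
t: 32.52
eef_pos: [504.1, -360.0, 258.1]
eef_rot: [179.9, -0.0, 5.7]
contact_force: [-3.4, 1.6, 15.2]
gripper_width: 0.004
gripper_force: 7.9
```

Emit:
jog_arm([
  [0,0,-0.001,0],
  [0,0,-0.001,0],
  [0,0,-0.001,0],
])

```text
t: 32.77
eef_pos: [504.2, -360.0, 258.0]
eef_rot: [179.9, -0.0, 5.7]
contact_force: [-5.6, 3.1, 22.4]
gripper_width: 0.002
gripper_force: 11.0
```

The button is fully down: about 4–5 N of spring, then a hard stop. Let go, retreat, and make a final check.

Emit:
jog_arm([
  [0,0,0.005,0],
  [0,0,0.02,0],
  [0,0,0.05,0],
  [0,0,0.08,0],
  [0,0,0.11,0],
])

```text
t: 33.18
eef_pos: [503.2, -359.6, 365.2]
eef_rot: [-179.9, 0.1, 5.7]
contact_force: [0.7, -0.4, -0.1]
gripper_width: 0.004
gripper_force: 0.0
```

Emit:
jog_arm([
  [0,-0.03,0.01,0],
  [0,-0.06,0.02,0],
  [0,-0.08,0.02,0],
  [0,-0.08,0.02,0],
  [0,-0.08,0.02,0],
])

```text
t: 33.6
eef_pos: [502.6, -441.3, 384.0]
eef_rot: [-179.9, 0.1, 5.6]
contact_force: [-0.1, 0.1, 0.0]
gripper_width: 0.004
gripper_force: 0.0
```

```bash
python3 chk.py 9 blue green yellow; python3 - <<'E'
from h import *
im,d=cv2.imread('pics/side9.png'),np.load('pics/side9.npy');P=cloud('side',d)
m=mask(im,'orange');m[:,:300]=0;m[:,335:]=0;m[:110]=0;m[140:]=0;print('btn',m.sum(),np.nanmean(P[m],0))
im=cv2.imread('pics/top9.png');cnt=mask(im,'green');cnt[:190]=0;cnt[290:]=0;cnt[:,:80]=0;cnt[:,180:]=0
r=cv2.minAreaRect(cv2.findNonZero(cnt.astype(np.uint8)));print('mat now',onz('top',*r[0],3))
E
```

```text
top blue 72 top z p90 [86.2 88. ] mean [518.  167.4  84.7] bore (518.9, 168)
top green 67 top z p90 [87.9 88.9] mean [578.   98.7  85.4] bore (579.5, 99)
top yellow 69 top z p90 [86.7 89.2] mean [513.3 102.5  85.2] bore (514.7, 103.2)
top knob 56 [417.1 363.   40.3]
side blue 163 top z p90 [84.7 86.2] mean [517.6 171.6  83.9] bore (518.9, 168)
side green 148 top z p90 [85.2 86.8] mean [578.1 102.4  84.2] bore (579.5, 99)
side yellow 153 top z p90 [84.8 86.1] mean [513.3 106.3  83.8] bore (514.7, 103.2)
side knob 163 [417.  370.8  38.2]
33.7 [ 503.8 -438.7  384.1] [-179.9    0.1    5.8] [-0.1  0.3  0.5]
btn 61 [ 502.97874018 -357.0736644    85.21133318]
mat now [440.86859389 376.87908051   3.        ]
```

```bash
python3 -c "
from bench import env
print(env.job_done())"
```

```text
the job is handed in; nothing more can be done
None
```

The job is handed in, no verdict returned: blue, green and yellow are home (no red bushing was present), the start button was pressed fully down and released, and the cover lies flat on the mat, knob about 27 mm off centre after being knocked mid-run (limit 40 mm).

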